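# Seat a transformer in the test nest and run the lock lever to its second stop

### The job

Push the yellow transformer along its nest in the test fixture until it is fully home against the back stop, then push the red lock lever past its first detent, all the way to its second stop, so that the bolt lies right across behind the transformer. Only push with the fingertips: do not lift the transformer, do not pinch the lever, and leave the other parts lying round the fixture alone. Finish with the hand clear.

Things in the scene. Friction and masses are not known exactly. Their poses are not given: they have to be found in the camera images.
- fixture: Fixed grey plate (x -75 to 95, y -102.5 to 122.5, 12 mm thick) with a black nest and, left of it, two grey rails for the lock bolt (x -13 to 17, y -5 to 121, tops 38 mm above the worktop). Origin on the worktop; x points from the nest's open mouth to its back stop, y left, z up. Place and yaw vary.
- nest_home (a point): Where the transformer's centre lies when fully home: fixture x 36, y -45, 26 mm above the worktop; axes as the fixture's. The nest is a channel along x, 28 mm wide, walls 14 mm high above the plate (fixture x 14 to 62), rigid back stop 27 mm high at its +x end, -x end open with free plate before it.
- transformer_mid (a point): Centre (half-way up) of the loose yellow transformer in the nest, 0.12 kg; solid body 24 wide, 52 long, 28 high, its length along the nest; thin pins at the foot of its ends offer no resistance. Starts 16 to 28 mm short of home, its near end sticking out of the mouth: push that end (26 mm from the centre towards fixture -x). Slides easily.
- transformer: The same transformer; origin at the centre of its underside, z up. (Its own y axis lies along its length.)
- lock_bolt (a joint): Travel of the lock bolt and its red lever, towards fixture -y, m: 0 open, 0.035 first detent (bolt half across), 0.070 second and last stop (fully across behind the transformer). A detent holds it at each; leaving one, the push rises to about 8 N, and past the half-way crest (0.0175, 0.0525) the lever snaps on. Starts within 0.006 of 0. Passes only if the transformer is home within 2 mm.
- tab_centre (a point): Centre of the red upright lever (thumb tab) that moves with the bolt, 58 mm above the worktop; axes as the fixture's. The tab is 36 (x) x 16 (y) x 36 mm high, from 40 to 76 mm above the worktop. Push on its +y face; the space on that side is free down to the rails. Fingers pressing on both the +y and the -y half of it count as pinching.
- big_transformer: Bystander: loose larger yellow transformer, 35 x 81 x 38 mm, on the worktop right of the fixture; origin at the centre of its underside.
- solder_reel: Bystander: loose reel of solder with blue flanges, diameter 54, 36 mm high, on the worktop right of the fixture; origin at the centre of its underside.
- small_transformer: Bystander: loose small yellow transformer, 29 x 44 x 26 mm, on the worktop left of the fixture; origin at the centre of its underside.
- blue_screwdriver: Bystander: loose blue screwdriver, 135 mm long, 14 mm thick, on the worktop left of the fixture; origin at the centre of its underside.
There are look-alikes about, which are no part of the job. Leave any blue look-alike of the transformer alone.

How it is judged:
On the way, in this order (a step that is already met when the one before it is completed fails the run):
1. the transformer is pushed fully home while the lever is still open (x of transformer_mid in the frame of nest_home above -0.003 m and horizontal distance between transformer_mid and nest_home below 0.005 m and z of transformer_mid in the frame of nest_home below 0.004 m and angle between transformer's own z axis and vertical below 0.1 rad and value of joint lock_bolt below 0.02 m), for 0.2 s.
2. the lever has reached its second stop (value of joint lock_bolt above 0.066 m), for 0.2 s.
At the end, for the whole second after the job is handed in: The lever rests at its second stop (travel over 66 of 70 mm), the transformer lies flat and at rest in the nest, within 3 mm of the back stop and 5 mm of its home point, and the four bystanders lie within 15 mm of where they were (x of transformer_mid in the frame of nest_home above -0.003 m and horizontal distance between transformer_mid and nest_home below 0.005 m and z of transformer_mid in the frame of nest_home below 0.004 m and angle between transformer's own z axis and vertical below 0.1 rad and value of joint lock_bolt above 0.066 m and velocity of joint lock_bolt between -0.005 and 0.005 m/s and linear speed of transformer below 0.02 m/s and distance of each of big_transformer, solder_reel, small_transformer, blue_screwdriver from where it was at the start of the episode below 0.015 m); the robot touches nothing.
It fails at once if the transformer is lifted (more than 8 mm) off the fixture (z of transformer_mid in the frame of nest_home above 0.008 m).
It fails at once if the transformer is tipped over (angle between transformer's own z axis and vertical above 0.4 rad).
It fails at once if the lever is pinched (both halves of the tab gripped at once) (contact force between the fingers and lock_bolt_c3 above 1.5 N and contact force between the fingers and lock_bolt_c4 above 1.5 N).
It fails at once if a bystander is disturbed (moved more than 15 mm) (distance of any of big_transformer, solder_reel, small_transformer, blue_screwdriver from where it was at the start of the episode above 0.015 m).
It also fails if it takes over 42 s, if anything falls off the work surface, if the arm or the gripper's body presses on something with over 40 N, if the wrist force passes 120 N, or if a joint passes its speed limit or range.

### The arm

A 6-joint arm with a two-finger parallel gripper is mounted at the origin on a cart in front of the work surface, level with it; the furniture and walls round the work are solid. World frame = base frame: x ahead of the robot, y to its left, z up, the work surface at z = 0. Lengths are in m, angles in rad, forces in N, time in s.
With the tool pointing down it reaches from about 0.35 to 0.775 m from the base axis. Payload 5.5 kg.
Tool frame: the origin (TCP) lies on the centre line of the jaws, within the pads' length; the fingertips stand 11 mm ahead of it and the grasp point (between the pads) lies 8 mm behind it (env.tip_extent is the distance from the TCP to the fingertips, in m); z points along the fingers, y is the line along which they close (so a half turn about z gives the same grasp; the last joint's range is limited). The gripper opens to 85 mm and grips with 20 to 120 N. Pads are 22 mm wide; open, the fingers measure 114 mm over their backs; the gripper's body (76 mm by 85 mm) begins 54 mm behind the grasp point. The pads swing forward as they close: fully open they stand 13 mm farther back than shut.
Start: joints at [-1.271, 0.313, 0.046, 1.304, 0, 1.431], TCP at [0.245, -0.52, 0.242] pointing down, gripper open.
Joint ranges: [-2.76, 2.76], [-0.86, 1.69], [-1.03, 1.26], [-2.2, 2.34], [-1.47, 1.5], [-3.14, 3.14]. Speed limits (rad/s): [2.57, 2.57, 3.14, 3.14, 3.14, 3.14].

### API

Orientations are given as a unit quaternion [w, x, y, z].
In Python, from workcell import env gives the robot as it stands.
- The arm moves only by the shell command python3 -m jog 'ROWS' [FORCE]. ROWS is JSON, a list of rows, each a list of 5 numbers: the gripper's target within -1 to 1 (shut at 1, half-way at 0, fully open at -1), then the shift along the tool's x, y, z in m, then the turn about the tool's z in degrees. In form: [[fingers, tx, ty, tz, turn], ...]. A call has 1 to 5 rows; each row shifts and turns the commanded pose from where the row before left it, along the tool's axes as they then stand; what a row does not reach is not made up. A row lasts 1/12 s, in which the tool goes at most 41.7 mm and 7.16 degrees, less where a joint would pass 70% of its speed; a pose out of reach is approached as far as the arm can. A call is refused whole if a number of a shift passes 0.0417 or a number of a turn 7.16, either way. A call with a gripper value outside its range is refused whole. The fingers move at their own pace and stop on an object; FORCE is the grip in N (left out, the last holds). Time passes only in rows, so rows that do not move let the fingers close. It gives the time, the measured TCP pose, the force, the opening and the grip force at its end, in the units of the state.
- env.get_state(): the state, without advancing time (a new reading comes with each control period).
- env.read_camera(name): name is "scene" or "top" or "wrist"; returns a dict with "img" (384x512x3 uint8, red, green, blue), "fov_y" (degrees; the focal length in pixels is half the picture's height over the tangent of half this angle, whatever the lens; pixels are square), "cx", "cy" (the principal point, pixels), "T" (4x4, takes a point from camera to world coordinates). Camera axes: x right, y up, looking along -z (the intrinsics and any distortion apply to the point x, -y, -z); pixel columns grow to the right and rows downward; lengths in m; the calibration is good to about 2 mm. A picture is of the moment at which its call begins. There is no depth.
- env.hand_in(): hands the job in; it is judged then, once.
The state is a dict: "clock": time; "joint_pos": joint angles; "qvel": joint speeds; "tau": joint torques, N m; "tcp_pos": TCP position; "orientation": TCP orientation; "wrist_force": force on the tool from outside, world axes, zero at the start; "ft_torque": the same for the moment, N m; "finger_gap": finger opening in m; "grip_force": force on a finger pad.
Only numpy, scipy, OpenCV 4.12 (cv2) and the standard library are available. Lean on these libraries where they do the work, as an engineer would, in place of code of your own. Each camera call takes 0.05 s, during which the arm holds its last target. There are 200 camera calls.

## Working session

There is one attempt and no reset: what is moved stays moved. The work goes in short steps, Python scripts to look and compute and a shell command to move; the robot and the scene stay as the last step left them, time stands still between calls to the robot, and variables do not carry over. Pictures are saved under pics/ and viewed, at most 10 in all, crops included, and the job is handed in when it is done.

```bash
mkdir -p pics; ls; cat > h.py <<'E'
import numpy as np,cv2
from workcell import env
def K(c):
    h,w=c['img'].shape[:2]; f=h/2/np.tan(np.radians(c['fov_y'])/2); return f
def ray(c,u,v,z):
    f=K(c); T=np.array(c['T']); d=T[:3,:3]@np.array([(u-c['cx'])/f,-(v-c['cy'])/f,-1]); o=T[:3,3]
    return o+d*(z-o[2])/d[2]
def proj(c,p):
    f=K(c); T=np.array(c['T']); q=T[:3,:3].T@(np.array(p)-T[:3,3]); return c['cx']-f*q[0]/q[2], c['cy']+f*q[1]/q[2]
E
python3 - <<'E'
from h import *
for n in('top','scene'):
    c=env.read_camera(n); print(n,{k:v for k,v in c.items() if k!='img'})
    cv2.imwrite(f'pics/{n}0.png',cv2.resize(c['img'][:,:,::-1],(796,597)))
    np.save(f'{n}0.npy',c,allow_pickle=True)
print(env.get_state())
E
```

```text
pics
top {'fov_y': 48.5164787625953, 'cx': 254.44020833548606, 'cy': 189.60100810231148, 'T': array([[ 0.00172911,  0.99167191, -0.12877826,  0.39258574],
       [-0.99997979,  0.00250256,  0.00584449,  0.06968945],
       [ 0.00611809,  0.12876555,  0.99165619,  1.07733118],
       [ 0.        ,  0.        ,  0.        ,  1.        ]])}
scene {'fov_y': 57.8196234683443, 'cx': 258.4885091804281, 'cy': 195.53118531968045, 'T': array([[-0.45676322,  0.57442333, -0.67926814, -0.03156946],
       [-0.88939015, -0.27875861,  0.36232417,  0.37726819],
       [ 0.01877561,  0.76963074,  0.63821313,  0.62432425],
       [ 0.        ,  0.        ,  0.        ,  1.        ]])}
{'clock': 0.1, 'joint_pos': array([-1.27059280e+00,  3.13890838e-01,  4.51360815e-02,  1.30358969e+00,
       -3.21369226e-05,  1.43119962e+00]), 'qvel': array([-0.00037956, -0.00119003,  0.00260928,  0.00142229,  0.00262037,
        0.00041996]), 'tau': array([ 1.90724313e-03, -4.81726456e+01,  2.99243295e+01,  1.28020754e-02,
       -1.92504922e-04, -4.04995333e-06]), 'tcp_pos': array([ 0.24467228, -0.51988948,  0.24153541]), 'orientation': array([-7.70277705e-04,  9.75918946e-01,  2.18132096e-01, -7.81096385e-05]), 'wrist_force': array([ 0.06128167, -0.3879389 , -0.35160287]), 'ft_torque': array([ 0.01397189, -0.00995791,  0.02954459]), 'grip_force': 0.0, 'finger_gap': 0.0853200174739456}
```

View pics/top0.png

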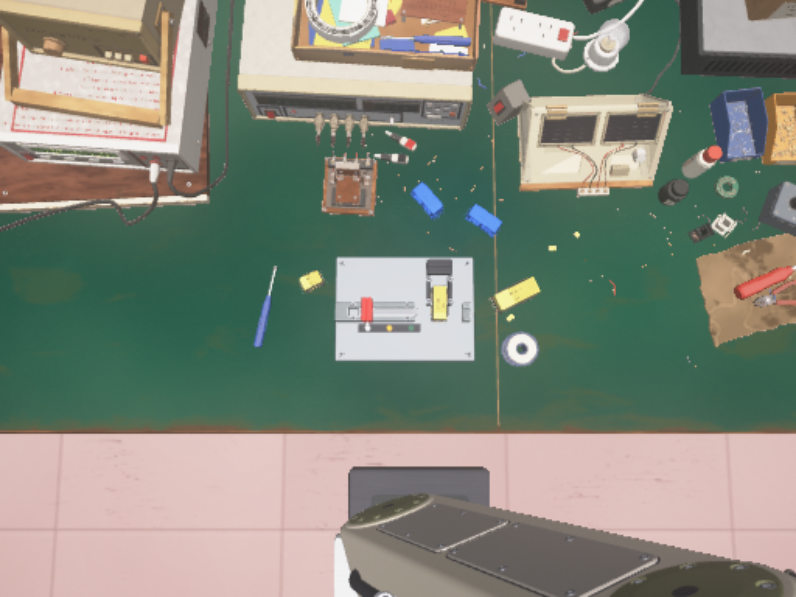

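View pics/scene0.png

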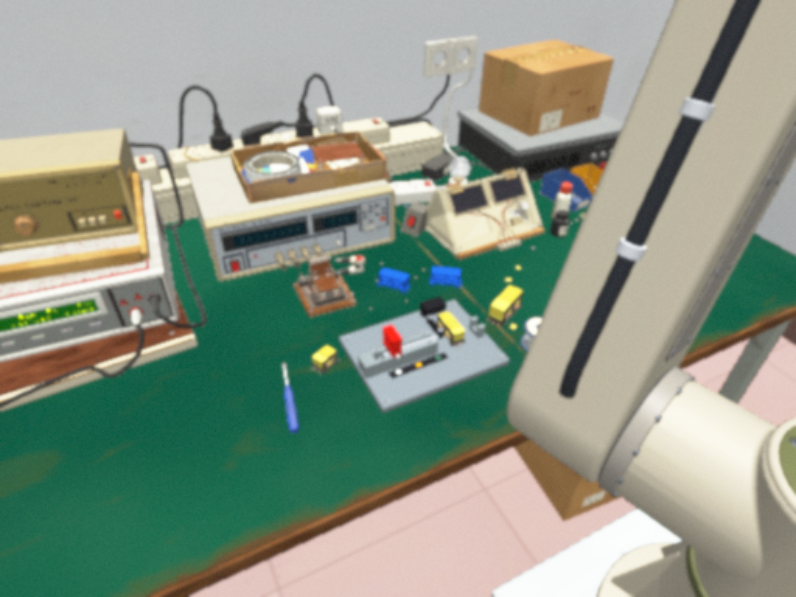

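The top view shows the plate at (336–474, 257–360), the transformer at (440,303), the red tab at (367,308) and the nest opening towards the robot. Next I'll measure them.

```bash
python3 - <<'E'
from h import *
c=np.load('top0.npy',allow_pickle=True).item(); im=c['img']; hsv=cv2.cvtColor(im,cv2.COLOR_RGB2HSV)
roi=np.zeros(im.shape[:2],np.uint8); roi[150:245,190:320]=255
m=((hsv[...,1]<60)&(hsv[...,2]>120)).astype(np.uint8)*255&roi
m=cv2.morphologyEx(m,cv2.MORPH_CLOSE,np.ones((9,9)))
k=max(cv2.findContours(m,0,1)[0],key=cv2.contourArea); r=cv2.minAreaRect(k)
P=np.array([ray(c,u,v,.012)[:2] for u,v in k[:,0]+0.0]).astype(np.float32)
r=cv2.minAreaRect(P); print('plate',r)
print(cv2.boxPoints(r))
hs=lambda a,b:((hsv[...,0]>=a)&(hsv[...,0]<=b)&(hsv[...,1]>120)&(hsv[...,2]>90)).astype(np.uint8)*255&roi
for n,a,b,z in(('yellow',20,35,.040),('red',0,6,.076)):
    m=hs(a,b)
    for k in cv2.findContours(m,0,1)[0]:
        if cv2.contourArea(k)>15:
            P=np.array([ray(c,u,v,z)[:2] for u,v in k[:,0]]).astype(np.float32); print(n,cv2.contourArea(k),cv2.minAreaRect(P),P.min(0),P.max(0))
from scipy.spatial.transform import Rotation as R
q=env.get_state()['orientation']; print(R.from_quat(np.r_[q[1:],q[0]]).as_matrix())
E
```

```text
plate ((0.5105330944061279, 0.06038249284029007), (0.16709285974502563, 0.24589133262634277), 0.11040479689836502)
[[ 0.42674989  0.18316695]
 [ 0.42722374 -0.06272393]
 [ 0.5943163  -0.06240197]
 [ 0.59384245  0.18348892]]
red 76.0 ((0.5001257061958313, 0.10817185044288635), (0.015410172753036022, 0.03411946818232536), 85.31407165527344) [0.48350826 0.10024537] [0.51679444 0.11668314]
[[ 9.04836765e-01  4.25758370e-01 -4.88501932e-04]
 [ 4.25758610e-01 -9.04835591e-01  1.46938077e-03]
 [ 1.83587228e-04 -1.53753365e-03 -9.99998801e-01]]
```

```bash
python3 - <<'E'
from h import *
c=np.load('top0.npy',allow_pickle=True).item(); im=c['img']; hsv=cv2.cvtColor(im,cv2.COLOR_RGB2HSV)
print(hsv[195,283],hsv[200,283],hsv[220,260],hsv[220,212])
roi=np.zeros(im.shape[:2],np.uint8); roi[158:240,210:312]=255
m=((hsv[...,1]<50)&(hsv[...,2]>120)).astype(np.uint8)*255&roi
m=cv2.morphologyEx(m,cv2.MORPH_OPEN,np.ones((3,3)))
k=max(cv2.findContours(m,0,1)[0],key=cv2.contourArea)
P=np.array([ray(c,u,v,.012)[:2] for u,v in k[:,0]+0.0]).astype(np.float32)
print('plate',cv2.minAreaRect(P),P.min(0),P.max(0))
ys,xs=np.nonzero(m)
pts=np.array([ray(c,u,v,.012)[:2] for u,v in zip(xs,ys)])
L=lambda u,v:ray(c,u,v,.012)[:2]
f=np.array([L(u,np.nonzero(m[:,u])[0].max()+.5) for u in range(222,300)]); b=np.array([L(u,np.nonzero(m[:,u])[0].min()-.5) for u in range(222,300)])
for e in(f,b):
    p=np.polyfit(e[:,1],e[:,0],1); print('edge',p, np.polyval(p,.055))
l=np.array([L(np.nonzero(m[v])[0].min()-.5,v) for v in range(170,190)]); r=np.array([L(np.nonzero(m[v])[0].max()+.5,v) for v in range(170,228)])
for e in(l,r):
    p=np.polyfit(e[:,0],e[:,1],1); print('edge',p,np.polyval(p,.51))
m=((hsv[...,0]>=18)&(hsv[...,0]<=38)&(hsv[...,1]>90)).astype(np.uint8)*255&roi
for k in cv2.findContours(m,0,1)[0]:
    if cv2.contourArea(k)>30:
        P=np.array([ray(c,u,v,.040)[:2] for u,v in k[:,0]]).astype(np.float32); print('y',cv2.minAreaRect(P),P.min(0),P.max(0))
E
```

```text
[ 28 109 242] [ 28 108 243] [111   8 227] [ 78  96 104]
plate ((0.5105531215667725, 0.049990251660346985), (0.16709285974502563, 0.22510680556297302), 0.11040479689836502) [ 0.4267967  -0.06241189] [0.5943115  0.16254655]
edge [-0.00191949  0.42586274] 0.4257571717181621
edge [0.09160202 0.58533758] 0.5903756934789173
edge [0.01349199 0.15438318] 0.1612640942156552
edge [-0.01341111 -0.05578195] -0.06262161784483991
y ((0.5204383134841919, -0.005276216194033623), (0.017229128628969193, 0.0420360304415226), 89.55233764648438) [ 0.4993537  -0.01405473] [0.54138845 0.00340067]
```

```bash
python3 -m jog '[[1,0,0,0,6.3],[1,0,0,0,6.3],[1,0,0,0,6.3],[1,0,0,0,6.3],[1,0,0,0,0]]' 30; python3 -m jog '[[1,0.016,-0.036,0,0],[1,0.016,-0.036,0,0],[1,0.016,-0.036,0,0],[1,0.016,-0.036,0,0],[1,0.016,-0.036,0,0]]'; python3 -m jog '[[1,0.016,-0.036,0,0],[1,0.016,-0.036,0,0],[1,0.016,-0.036,0,0],[1,0.016,-0.036,0,0],[1,0.016,-0.036,0,0]]'
```

```text
clock: 0.52
tcp_pos: [0.2447, -0.52, 0.2418]
orientation: [-0.0, 1.0, -0.001, -0.0]
wrist_force: [0.3, 0.0, 0.9]
finger_gap: 0.0258
grip_force: 0.0
clock: 0.93
tcp_pos: [0.325, -0.3385, 0.242]
orientation: [-0.0, 1.0, 0.001, -0.0]
wrist_force: [1.3, -0.5, 0.1]
finger_gap: -0.0002
grip_force: 0.0
clock: 1.35
tcp_pos: [0.405, -0.1584, 0.2423]
orientation: [0.0, 1.0, 0.002, 0.0]
wrist_force: [0.6, -0.9, 0.1]
finger_gap: -0.0001
grip_force: 0.0
```

```bash
python3 -m jog '[[1,0.006,-0.038,0.016,0],[1,0.006,-0.038,0.016,0],[1,0.006,-0.038,0.016,0],[1,0.006,-0.038,0.016,0],[1,0,0,0,0]]'
python3 - <<'E'
from h import *
c=env.read_camera('wrist'); np.save('w1.npy',c,allow_pickle=True)
im=c['img'][:,:,::-1]
for p in ((.5365,-.005,.012),(.5105,-.005,.04),(.5005,.108,.076)): print(p,proj(c,p))
print(np.array(c['T']).round(3))
cv2.imwrite('pics/w1.png',cv2.resize(im,(796,597)))
E
```

```text
clock: 1.77
tcp_pos: [0.4267, -0.0021, 0.1754]
orientation: [-0.002, 1.0, 0.006, -0.002]
wrist_force: [-0.4, -1.1, -0.6]
finger_gap: 0.0003
grip_force: 0.0
(0.5365, -0.005, 0.012) (np.float64(260.6834498846382), np.float64(54.43045539896525))
(0.5105, -0.005, 0.04) (np.float64(260.6000178287197), np.float64(83.7277838601509))
(0.5005, 0.108, 0.076) (np.float64(103.1284378338539), np.float64(93.8081630219968))
[[ 0.011  0.961  0.278  0.496]
 [-1.     0.011  0.    -0.002]
 [-0.003 -0.278  0.961  0.307]
 [ 0.     0.     0.     1.   ]]
```

View pics/w1.png

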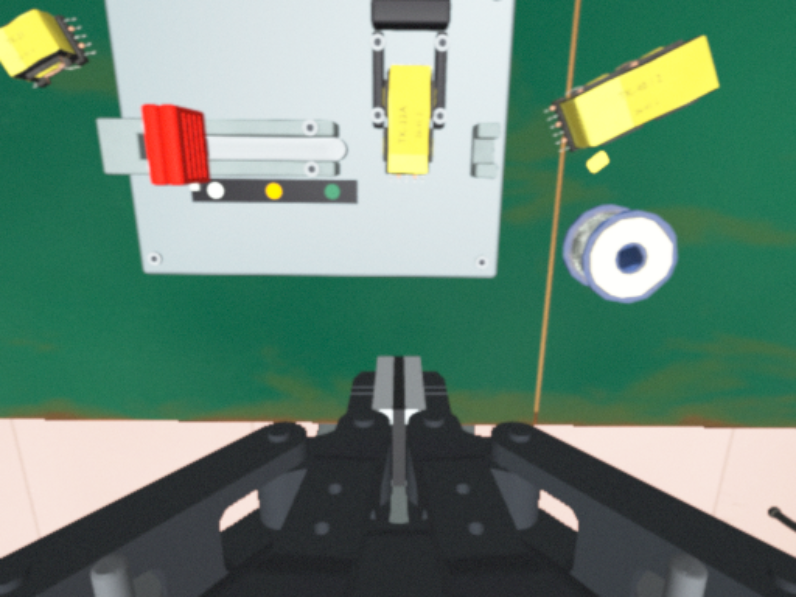

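The wrist view shows the transformer top spanning (387–431, 66–174) and the tab's top face spanning roughly (143–178, 105–185), both in viewed pixels. The nest and black stop are straight ahead.

```bash
python3 - <<'E'
from h import *
c=np.load('w1.npy',allow_pickle=True).item(); s=512/796
P=lambda n,u,v,z: print(n,ray(c,u*s,v*s,z).round(4))
P('plate fl',147,272,.012);P('plate fr',496,276,.012)
P('T near l',388,173,.04);P('T near r',428,174,.04);P('T far l',391,66,.04);P('T far r',431,67,.04)
P('stop front l',373,27,.039);P('stop fr r',448,28,.039)
P('tab l near',151,185,.076);P('tab l far',144,105,.076);P('tab r near',184,185,.076)
E
```

```text
plate fl [0.4254 0.1568 0.012 ]
plate fr [ 0.4254 -0.0641  0.012 ]
T near l [0.4885 0.0039 0.04  ]
T near r [ 0.4883 -0.0177  0.04  ]
T far l [0.5413 0.0027 0.04  ]
T far r [ 0.5411 -0.0177  0.04  ]
stop front l [0.5592 0.0118 0.039 ]
stop fr r [ 0.5592 -0.0257  0.039 ]
tab l near [0.4828 0.1146 0.076 ]
tab l far [0.518  0.1131 0.076 ]
tab r near [0.483  0.0991 0.076 ]
```

```bash
python3 -m jog '[[1,0.007,0.001,0.035,0],[1,0.007,0.001,0.035,0],[1,0.007,0.001,0.035,0],[1,0.005,0.001,0.030,0],[1,0,0,0,0]]'; python3 -m jog '[[1,0,0,0,0],[1,0,0,0,0]]'
```

```text
clock: 2.23
tcp_pos: [0.4519, -0.0129, 0.0388]
orientation: [-0.001, 1.0, 0.0, -0.004]
wrist_force: [-0.4, -0.0, -0.1]
finger_gap: -0.0
grip_force: 0.0
clock: 2.4
tcp_pos: [0.4554, -0.0131, 0.0446]
orientation: [0.0, 1.0, -0.0, 0.0]
wrist_force: [-0.2, -0.2, 1.0]
finger_gap: 0.0002
grip_force: 0.0
```

```bash
python3 -m jog '[[1,0,-0.006,0.010,0],[1,0.005,0,0,0],[1,0.007,0,0,0],[1,0,0,0,0],[1,0,0,0,0]]'; python3 -m jog '[[1,0.005,0,0,0],[1,0.005,0,0,0],[1,0.005,0,0,0],[1,0.005,0,0,0],[1,0,0,0,0]]'
```

```text
clock: 2.82
tcp_pos: [0.4685, -0.0068, 0.0347]
orientation: [0.0, 1.0, 0.0, 0.001]
wrist_force: [-0.3, -0.8, -0.1]
finger_gap: 0.0001
grip_force: 0.0
clock: 3.23
tcp_pos: [0.4882, -0.0065, 0.0333]
orientation: [0.0, 1.0, 0.0, 0.001]
wrist_force: [0.7, 0.3, 0.1]
finger_gap: -0.0004
grip_force: 0.0
```

```bash
python3 -m jog '[[1,0.002,0,0,0],[1,0.002,0,0,0],[1,0.002,0,0,0],[1,0,0,0,0]]'; python3 -m jog '[[1,0.002,0,0,0],[1,0.002,0,0,0],[1,0,0,0,0]]'
```

```text
clock: 3.57
tcp_pos: [0.4932, -0.0064, 0.0332]
orientation: [0.0, 1.0, 0.0, 0.0]
wrist_force: [-0.3, -0.3, 0.1]
finger_gap: -0.0002
grip_force: 0.0
clock: 3.82
tcp_pos: [0.4974, -0.0064, 0.0333]
orientation: [0.0, 1.0, -0.0, 0.0]
wrist_force: [-0.0, -0.1, -0.3]
finger_gap: 0.0002
grip_force: 0.0
```

```bash
python3 -m jog '[[1,0.001,0,0,0],[1,0.001,0,0,0],[1,0,0,0,0]]'
```

```text
clock: 4.07
tcp_pos: [0.4987, -0.0063, 0.0333]
orientation: [0.0, 1.0, -0.0, -0.0]
wrist_force: [-1.6, -0.3, 0.4]
finger_gap: -0.0002
grip_force: 0.6
```

```bash
python3 -m jog '[[1,0.002,0,0,0],[1,0,0,0,0]]';  python3 -m jog '[[1,0.001,0,0,0],[1,0.001,0,0,0],[1,0,0,0,0],[1,0,0,0,0]]'
python3 - <<'E'
from h import *
c=env.read_camera('wrist'); np.save('w2.npy',c,allow_pickle=True)
cv2.imwrite('pics/w2.png',cv2.resize(c['img'][:,:,::-1],(796,597)))
E
```

```text
clock: 4.23
tcp_pos: [0.4988, -0.0063, 0.033]
orientation: [0.0, 1.0, -0.0, -0.002]
wrist_force: [-6.1, -1.3, 3.8]
finger_gap: -0.0
grip_force: 2.9
clock: 4.57
tcp_pos: [0.4988, -0.0062, 0.0326]
orientation: [0.0, 1.0, -0.0, -0.004]
wrist_force: [-9.5, -1.2, 7.5]
finger_gap: 0.0001
grip_force: 5.1
```

View pics/w2.png

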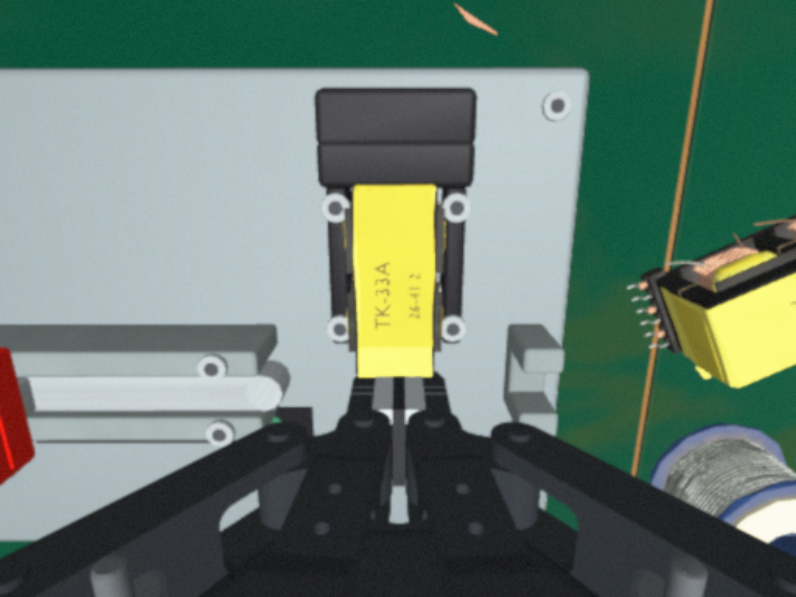

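The transformer's far end (row 184) sits against the stop (row 185), and the contact is firm at 9.5 N, so it is home. Next I'll back off and go round above the tab to its +y side.

```bash
python3 -m jog '[[1,-0.005,0,0,0],[1,-0.01,0,0,0],[1,-0.012,0,-0.003,0],[1,0,0,-0.03,0],[1,0,0,-0.035,0]]'; python3 -m jog '[[1,0,0,-0.035,0],[1,0,-0.035,0,0],[1,0.008,-0.035,0,0],[1,0.01,-0.035,0,0],[1,0.01,-0.035,0,0]]'; python3 -m jog '[[1,0,-0.03,0,0],[1,0,0,0,0],[1,0,0,0,0]]'
python3 - <<'E'
from h import *
c=env.read_camera('wrist'); np.save('w3.npy',c,allow_pickle=True)
cv2.imwrite('pics/w3.png',cv2.resize(c['img'][:,:,::-1],(796,597)))
E
```

```text
clock: 5.03
tcp_pos: [0.4724, -0.0058, 0.0997]
orientation: [-0.001, 1.0, -0.0, -0.003]
wrist_force: [1.0, -0.1, 0.2]
finger_gap: 0.0001
grip_force: 0.0
clock: 5.45
tcp_pos: [0.5043, 0.1082, 0.1373]
orientation: [-0.012, 1.0, 0.022, 0.001]
wrist_force: [0.1, -0.1, 0.1]
finger_gap: 0.0002
grip_force: 0.0
clock: 5.7
tcp_pos: [0.5032, 0.1206, 0.137]
orientation: [-0.017, 0.999, 0.031, -0.001]
wrist_force: [0.3, 0.0, -0.1]
finger_gap: 0.0002
grip_force: 0.0
```

View pics/w3.png

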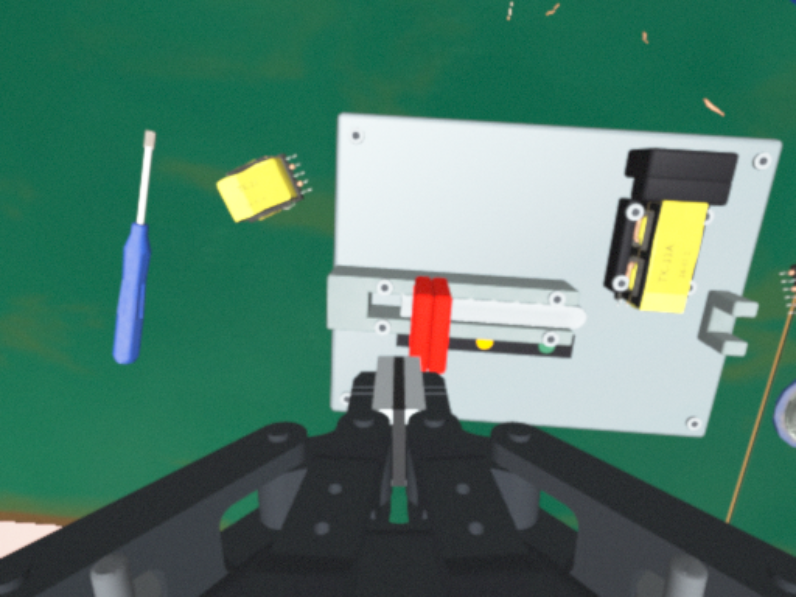

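The transformer is still home and the lever is open, but the hand stalled at y=0.12 with some tilt. I'll check the joints.

```bash
python3 -c "
from h import *
s=env.get_state();print(s['joint_pos'].round(3),s['tcp_pos'],s['orientation'],s['qvel'].round(3))"
```

```text
[ 0.06   0.258 -0.295  1.018  0.034  3.141] [0.50317759 0.12006741 0.13704221] [-1.67440654e-02  9.99395195e-01  3.04617127e-02 -9.81909161e-04] [-0.015 -0.002 -0.003 -0.001 -0.001 -0.001]
```

Joint 6 is at its limit. Turning the tool by -90° frees it; the pads' edges will then face the tab.

```bash
python3 -m jog '[[1,0,0,0,-7.1],[1,0,0,0,-7.1],[1,0,0,0,-7.1],[1,0,0,0,-7.1],[1,0,0,0,-7.1]]'; python3 -m jog '[[1,0,0,0,-7.1],[1,0,0,0,-7.1],[1,0,0,0,-7.1],[1,0,0,0,-7.1],[1,0,0,0,-7.1]]';python3 -m jog '[[1,0,0,0,-7.1],[1,0,0,0,-7.1],[1,0,0,0,0],[1,0,0,0,0]]'
python3 -c "
from h import *
from scipy.spatial.transform import Rotation as R
s=env.get_state();q=s['orientation'];print(s['joint_pos'].round(3),R.from_quat(np.r_[q[1:],q[0]]).as_matrix().round(3))"
```

```text
clock: 6.17
tcp_pos: [0.5034, 0.1192, 0.1371]
orientation: [-0.016, 0.942, 0.336, 0.004]
wrist_force: [0.2, 0.2, -0.4]
finger_gap: 0.0
grip_force: 0.0
clock: 6.58
tcp_pos: [0.5034, 0.1191, 0.1371]
orientation: [-0.014, 0.795, 0.607, 0.009]
wrist_force: [-0.0, 0.2, 0.3]
finger_gap: -0.0002
grip_force: 0.0
clock: 6.92
tcp_pos: [0.5035, 0.1195, 0.1371]
orientation: [-0.013, 0.717, 0.697, 0.011]
wrist_force: [0.5, -0.2, -1.0]
finger_gap: -0.0001
grip_force: 0.0
[ 0.059  0.258 -0.295  1.018  0.034  1.657] [[ 0.028  1.    -0.003]
 [ 0.999 -0.027  0.034]
 [ 0.034 -0.004 -0.999]]
```

```bash
python3 -m jog '[[1,0.02,-0.003,0,-1.6],[1,0.022,0,0,0],[1,0,0,0.03,0],[1,0,0,0.03,0],[1,0,0,0.013,0]]';python3 -m jog '[[1,0,0,0,0],[1,0,0,0,0]]'
python3 - <<'E'
from h import *
c=env.read_camera('wrist'); np.save('w4.npy',c,allow_pickle=True)
cv2.imwrite('pics/w4.png',cv2.resize(c['img'][:,:,::-1],(796,597)))
E
```

```text
clock: 7.33
tcp_pos: [0.4991, 0.1647, 0.0628]
orientation: [-0.014, 0.706, 0.708, 0.01]
wrist_force: [-0.7, -0.7, -0.7]
finger_gap: 0.0
grip_force: 0.0
clock: 7.5
tcp_pos: [0.5003, 0.1645, 0.0652]
orientation: [-0.013, 0.706, 0.708, 0.01]
wrist_force: [-0.1, 0.8, 0.8]
finger_gap: -0.0001
grip_force: 0.0
```

View pics/w4.png

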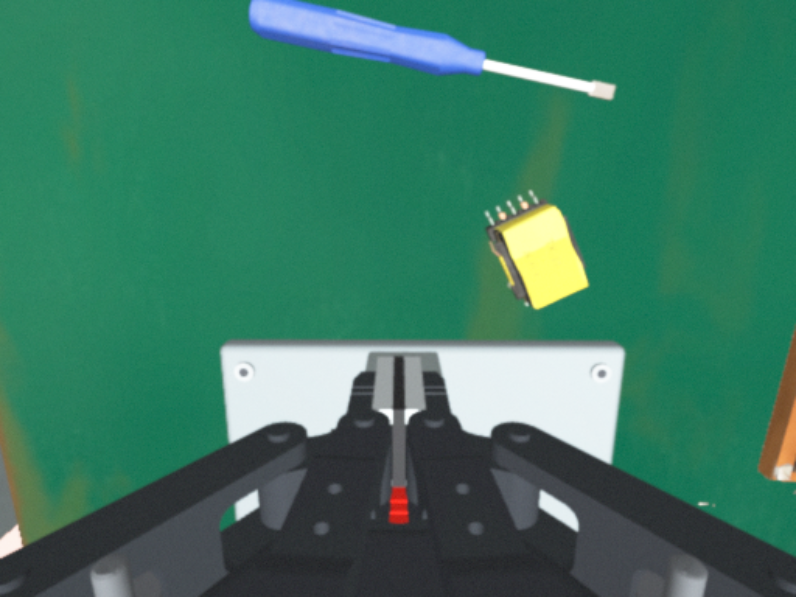

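The tab is directly behind the fingers (399,505). Now I'll push towards -y.

```bash
python3 -m jog '[[1,-0.015,0,0,0],[1,-0.015,0,0,0],[1,-0.005,0,0,0],[1,-0.005,0,0,0],[1,-0.005,0,0,0]]';python3 -m jog '[[1,-0.005,0,0,0],[1,-0.005,0,0,0],[1,-0.005,0,0,0],[1,-0.005,0,0,0],[1,-0.005,0,0,0]]';python3 -m jog '[[1,-0.005,0,0,0],[1,-0.005,0,0,0],[1,-0.005,0,0,0],[1,-0.005,0,0,0],[1,0,0,0,0]]'
```

```text
clock: 7.97
tcp_pos: [0.5027, 0.1213, 0.066]
orientation: [-0.013, 0.705, 0.709, 0.014]
wrist_force: [-1.0, 8.9, 5.8]
finger_gap: -0.0
grip_force: 4.5
clock: 8.38
tcp_pos: [0.5016, 0.0945, 0.0636]
orientation: [-0.013, 0.705, 0.709, 0.011]
wrist_force: [-0.9, 0.5, -0.6]
finger_gap: -0.0001
grip_force: 0.0
clock: 8.8
tcp_pos: [0.5016, 0.0742, 0.0627]
orientation: [-0.013, 0.705, 0.709, 0.011]
wrist_force: [1.6, -1.0, 0.3]
finger_gap: 0.0001
grip_force: 0.0
```

```bash
python3 -m jog '[[1,-0.005,0,0,0],[1,-0.005,0,0,0],[1,-0.004,0,0,0],[1,0,0,0,0]]'; python3 -m jog '[[1,-0.002,0,0,0],[1,-0.002,0,0,0],[1,0,0,0,0]]'
```

```text
clock: 9.13
tcp_pos: [0.5015, 0.0601, 0.0619]
orientation: [-0.013, 0.705, 0.709, 0.011]
wrist_force: [0.2, -0.0, -0.9]
finger_gap: 0.0001
grip_force: 0.0
clock: 9.38
tcp_pos: [0.5015, 0.0588, 0.062]
orientation: [-0.015, 0.705, 0.709, 0.013]
wrist_force: [0.1, 8.1, 0.2]
finger_gap: 0.0001
grip_force: 3.9
```

```bash
python3 -m jog '[[1,-0.003,0,0,0],[1,0,0,0,0],[1,0,0,0,0]]'; python3 -m jog '[[1,0.01,0,0,0],[1,0.02,0,0,0],[1,0.01,0,-0.04,0],[1,0,0,-0.04,0],[1,0,0,-0.03,0]]'; python3 -m jog '[[1,0.03,0,-0.03,0],[1,0.03,0,0,0],[1,0.03,0,0,0],[1,0.0,0,0,0],[1,0,0,0,0]]'
python3 - <<'E'
from h import *
for n in('top','scene'):
    c=env.read_camera(n); np.save(n+'5.npy',c,allow_pickle=True)
    im=c['img'][:,:,::-1]; u,v=proj(c,(.5,.03,.03)); u,v=int(u),int(v)
    cv2.imwrite(f'pics/{n}5.png',cv2.resize(im[max(v-75,0):v+75,max(u-100,0):u+100],(800,600)))
E
```

```text
clock: 9.63
tcp_pos: [0.5015, 0.0585, 0.0621]
orientation: [-0.016, 0.704, 0.71, 0.015]
wrist_force: [0.3, 17.6, 0.7]
finger_gap: 0.0001
grip_force: 8.7
clock: 10.05
tcp_pos: [0.5018, 0.0909, 0.1755]
orientation: [-0.012, 0.705, 0.709, 0.011]
wrist_force: [0.9, -0.0, 0.3]
finger_gap: -0.0001
grip_force: 0.0
clock: 10.47
tcp_pos: [0.5011, 0.1798, 0.2057]
orientation: [-0.012, 0.704, 0.71, 0.011]
wrist_force: [-0.1, -0.2, -0.2]
finger_gap: -0.0
grip_force: 0.0
```

View pics/top5.png

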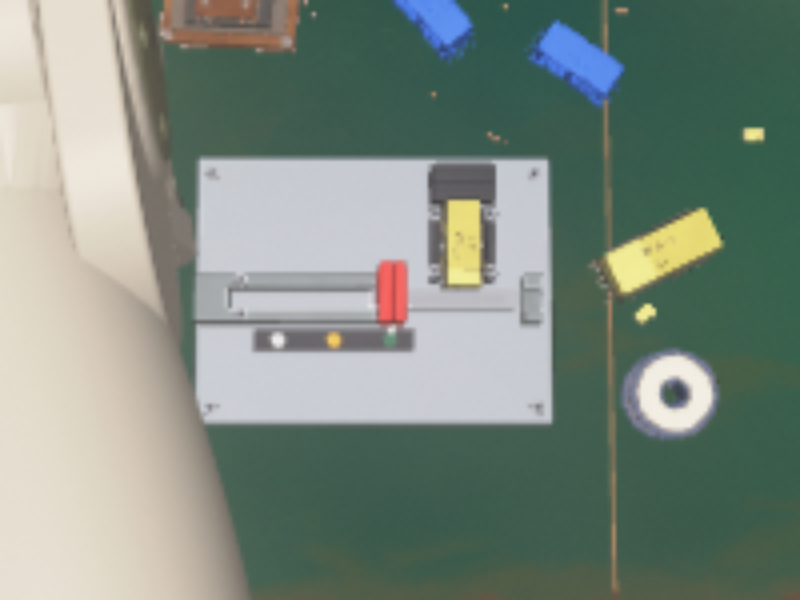

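View pics/scene5.png

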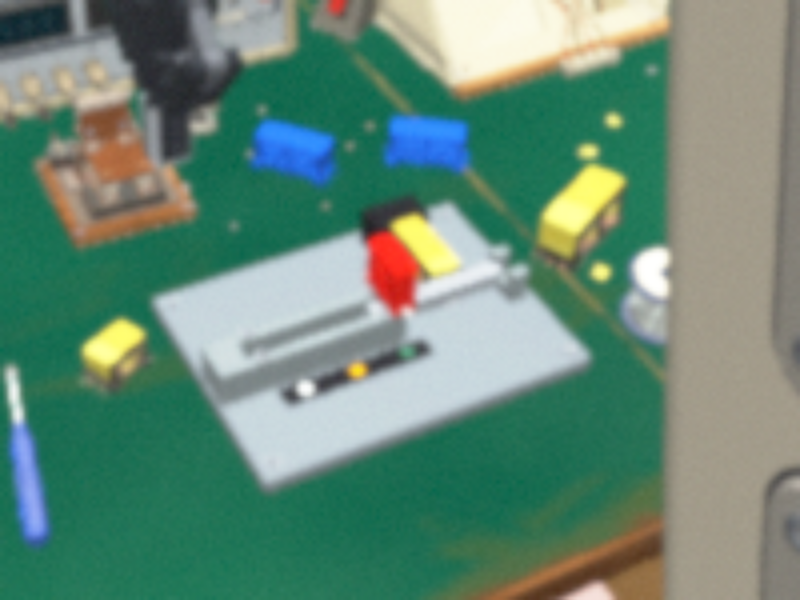

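The tab's pointer is at the green mark (390,340), the bolt lies across behind the transformer to about (515,300), and the transformer is against the stop. The hand is clear and the bystanders haven't moved.

```bash
python3 -c "
from workcell import env
print(env.hand_in())"
```

```text
the job is handed in; nothing more can be done
None
```

I pushed the transformer home against the back stop, then the lever to its second stop with the bolt right across behind it. The hand is clear and I handed the job in at about 10.5 s on the robot clock; hand-in returned no verdict.

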